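# Unlock and open the specimen case

## Task

Open the locked specimen case: turn its black knob slowly clockwise (seen from above) until you feel the lock's hidden notch, where the turning resistance dips as the knob is drawn in and then rises again, and stop there. Then push the clear sliding cover by its upright tab gently, without forcing it, fully open towards the knob. Leave the things standing around the case where they are.

Things in the scene. Friction and masses are not known exactly. Their poses are not given: they have to be found in the camera images.
- knob_grip (a point): Centre of the black knob's upright bar grip, on its vertical turning axis, 98 mm above the bench. Bar: 50 mm long along this frame's x, 14 mm thick along y, from 82 to 112 mm above the bench, on a 52 mm disc on the case's aluminium deck (deck top 68 mm up). The frame turns with the knob.
- knob_mark (a point): White line on top of the bar, near its -x end, 20 mm from the knob's axis and 112 mm above the bench. The lock has one hidden notch. Turning clockwise into it, for about 0.1 rad the knob pulls ahead by itself with up to about 0.2 N m (also felt at rest); at the bottom this fades, then it resists with up to 0.4 N m on the far flank, which can be overrun (turn back then).
- knob (a joint): Knob angle, rad: grows clockwise seen from above, end stops at 0 and 2.1, starts between 0.1 and 0.3. Elsewhere turning takes only about 0.06 N m. The notch lies somewhere from 0.5 to 1.55, different each time. Only at its bottom is the cover free; let go within about 0.06 rad of the bottom, the knob settles into it, elsewhere it stays where it is left.
- cover (a joint): Travel of the sliding cover, m: 0 closed, 0.085 fully open at its stop. It slides with 1.5 to 3 N once unlocked. While locked, a bolt inside stops it after 2.5 mm. Its tab is light: never push or squeeze it with more than 25 N.
- tab (a point): Centre of the aluminium tab on the clear cover: 70 mm wide along x, 8 mm thick along y, from the cover's top (49 mm above the bench) to 77 mm up; this point is 63 mm up. Axes are the case's: the cover opens along +y, to the knob. Closed, the tab is 210 mm from the knob axis, in line along y; the case ends 25 mm behind it. Open, it is 40 mm from the deck's edge.
- case: The grey specimen case, fixed to the bench: 150 mm wide (x), 325 mm long (y, from -150 to 175 mm); origin on the bench. The covered well is at its -y part, the 68 mm high aluminium deck with the knob at y 0 to 175 mm.
- wash_bottle_mid (a point): Bystander: white wash bottle, 70 mm diameter, 205 mm tall, beyond the knob end of the case; point on its axis 70 mm up.
- block_mid (a point): Bystander: loose resin block 60 x 36 x 20 mm beyond the tab end of the case; its centre.
- dome_mid (a point): Bystander: glass dome magnifier, 71 mm diameter, 32 mm high, on the far side of the case; point on its axis 16 mm up.

How it is judged:
On the way, in this order (a step that is already met when the one before it is completed fails the run):
1. the knob has been turned while the cover is still closed (distance of knob_mark from where it was at the start of the episode above 0.002 m and value of joint cover below 0.005 m), for 0.1 s.
2. the cover is pushed fully open (value of joint cover above 0.078 m), for 0.1 s.
At the end, for the whole second after the job is handed in: The cover is open by at least 78 of its 85 mm and at rest (value of joint cover above 0.078 m and velocity of joint cover between -0.01 and 0.01 m/s); the robot touches nothing.
It fails at once if the cover is pushed with more than 30 N (contact force between any of the fingers, the arm and cover above 30 N).
It fails at once if the knob is spun faster than 2.5 rad/s (velocity of joint knob above 2.5 rad/s or velocity of joint knob below -2.5 rad/s).
It fails at once if a bystander is moved by more than 20 mm (distance of any of wash_bottle_mid, block_mid, dome_mid from where it was at the start of the episode above 0.02 m).
It also fails if it takes over 72 s, if anything falls off the work surface, if the arm or the gripper's body presses on something with over 40 N, if the wrist force passes 120 N, or if a joint passes its speed limit or range.

## Robot

A 7-joint arm with a two-finger parallel gripper is mounted at the origin on the work surface. World frame = base frame: x ahead of the robot, y to its left, z up, the work surface at z = 0. Lengths are in m, angles in rad, forces in N, time in s.
With the tool pointing down it reaches from about 0.425 to 0.925 m from the base axis. Payload 6.8 kg.
Tool frame: the origin (TCP) lies at the centre of the arm's flange, where the gripper is bolted on; the fingertips stand 173 mm ahead of it and the grasp point (between the pads) lies 155 mm ahead of it (arm.nose_length is the distance from the TCP to the fingertips, in m); z points along the fingers, y is the direction in which the jaws open and shut (so a half turn about z gives the same grasp; the last joint's range is limited). The gripper opens to 85 mm and grips with 20 to 120 N. Pads are 22 mm wide; open, the fingers measure 114 mm over their backs; the gripper's body (76 mm by 85 mm) begins 54 mm behind the grasp point. The pads swing forward as they close: fully open they stand 13 mm farther back than shut.
Start: joints at [1.188, 0.477, 0.022, 1.555, -0.011, 1.109, -0.083], TCP at [0.183, -0.65, 0.405] pointing down, gripper open.
Joint ranges: [-2.96, 2.96], [-0.34, 2.1], [-1.41, 1.46], [0.24, 2.44], [-1.37, 4.51], [0.17, 1.92], [-2.96, 2.96]. Speed limits (rad/s): [2.39, 2.39, 3.14, 3.14, 3.14, 3.14, 3.14].

## Interface

Orientations are given as a unit quaternion [w, x, y, z].
In Python, from plant import readout, imaging, ticket, arm gives the robot as it stands.
- The arm moves only by the tool drive_tool, never from a script. Its arguments are lists of equal length, an entry for each row: "rot": the turn, a rotation vector about the tool's x, y, z in rad, a list of three; "linear": the shift along the tool's x, y, z in cm, a list of three; "jaw": the closure, from 0 (fully open) to 1 (shut). A call has 1 to 12 rows; each row is the pose to reach, as a shift and turn from the pose measured when the call began, along the tool's axes at that moment; what a row does not reach only later rows make up. A row lasts 1/10 s, in which the tool goes at most 50 mm and 8.59 degrees, less where a joint would pass 70% of its speed; a pose out of reach is approached as far as the arm can. A call with a gripper value outside its range is refused whole. The fingers move at their own pace and stop on an object; the grip force is fixed at half the most. Time passes only in rows, so rows that repeat a pose let the fingers close. It gives the time, the measured TCP pose, the force and the opening at its end, in the units of the state.
- readout.get_obs(): the state, without advancing time (a new reading comes with each control period).
- imaging.grab_frame(name): name is "scene" or "top"; returns the picture (480x640x3 uint8, red, green, blue); there is no depth.
- imaging.camera_info(name): a dict with "fx", "fy", "cx", "cy" (pixels), "view" (4x4, takes a point from world to camera coordinates). Camera axes: x right, y up, looking along -z (the intrinsics and any distortion apply to the point x, -y, -z); pixel columns grow to the right and rows downward; lengths in m; the calibration is good to about 2 mm. A picture is of the moment at which its call begins. camera_info takes no time and is no camera call.
- ticket.sign_off(): hands the job in, once; it reports no verdict.
Trained networks look in the newest picture that a camera, given by its name, has taken for a name from the list of things; names that differ only in an ending like _2 or _b are one class to them, and where a whole thing is asked for, a point or a joint stands for the part that bears it (a point fixed in the world has none). Each returns a list of dicts, best first, with "conf" (0 to 1); they miss things now and then, are a little off and sometimes report something else, mostly with a low value. They report only what shows in the picture. A call takes as long as a camera call.
- imaging.trace(camera, name): "region" (480x640 bool, what is visible of it) and "pixel" ([column, row] in pixels, amid what is visible of it).
The state is a dict: "time": time; "qpos": joint angles; "dq": joint speeds; "joint_efforts": joint torques, N m; "position": TCP position; "tool_rot": TCP orientation; "wrist_force": force on the tool from outside, world axes, zero at the start; "wrist_torque": the same for the moment, N m; "width": finger opening in m.
Only numpy, scipy, OpenCV 4.12 (cv2) and the standard library are available. Lean on these libraries where they do the work, as an engineer would, in place of code of your own. Each camera call takes 0.05 s, during which the arm holds its last target.

## Working session

There is one attempt and no reset: what is moved stays moved. The work goes in short steps, Python scripts to look and compute and a tool call to move; the robot and the scene stay as the last step left them, time stands still between calls to the robot, and variables do not carry over. Pictures are saved under pics/ and viewed, and the job is handed in when it is done.

Besides the shell and the picture viewer there is one more tool, called after "Emit:" as name(argument=value, ...) on one line, values as JSON. drive_tool: Moves the arm, as the interface text tells. Its arguments: {"type":"object","properties":{"rot":{"type":"array","items":{"type":"array","items":{"type":"number"}}},"linear":{"type":"array","items":{"type":"array","items":{"type":"number"}}},"jaw":{"type":"array","items":{"type":"number"}}},"required":["rot","linear","jaw"]}

```bash
ls; mkdir -p pics; python3 - <<'E'
from plant import readout, imaging, ticket, arm
import cv2
o=readout.get_obs(); print(o)
for c in("scene","top"):
    im=imaging.grab_frame(c); cv2.imwrite(f"pics/{c}0.png",im[:,:,::-1]); 
    i=imaging.camera_info(c); print(c,i)
    for n in("knob_grip","knob_mark","tab","case","wash_bottle_mid","block_mid","dome_mid"):
        try:
            r=imaging.trace(c,n); print(n,[(round(d["conf"],2),d["pixel"],int(d["region"].sum())) for d in r[:3]])
        except Exception as e: print(n,e)
print(readout.get_obs()["time"])
E
```

```text
pics
{'time': 0.0, 'qpos': array([ 1.18790861,  0.47775892,  0.02236974,  1.5564405 , -0.01152201,
        1.10928453, -0.08306571]), 'dq': array([-7.85311334e-05,  1.24930901e-04,  5.21562075e-04,  5.90345817e-04,
       -4.48166134e-04, -2.01367730e-04,  1.58059412e-03]), 'joint_efforts': array([ 1.70180585e-03, -5.96439922e+01,  1.60854198e+00, -2.81195515e+01,
        1.23868123e-02,  9.42999817e-03, -2.50845233e-05]), 'position': array([ 0.18307739, -0.64941301,  0.40375825]), 'tool_rot': array([-8.62516869e-04,  9.90574580e-01,  1.36971617e-01, -1.81635893e-04]), 'wrist_force': array([0.29334068, 0.49472137, 0.23933437]), 'wrist_torque': array([0.00543615, 0.02066598, 0.0062637 ]), 'width': 0.08532322662170075}
scene {'fx': 591.831115374703, 'fy': 591.831115374703, 'cx': 312.61998571377404, 'cy': 250.83949958957476, 'view': array([[-0.38810606,  0.92143207, -0.01834718,  0.21166466],
       [-0.6364459 , -0.25356561,  0.72845117,  0.3301849 ],
       [ 0.66656606,  0.2943933 ,  0.68485201, -1.7475159 ],
       [ 0.        ,  0.        ,  0.        ,  1.        ]])}
knob_grip [(
[... 440 characters left out ...]
': 324.1703786832473, 'cy': 232.94358175368387, 'view': array([[ 0.00366551, -0.99996875, -0.00700396,  0.06294486],
       [ 0.99778219,  0.00319181,  0.06648696, -0.63206911],
       [-0.06646253, -0.00723214,  0.99776271, -1.24643139],
       [ 0.        ,  0.        ,  0.        ,  1.        ]])}
knob_grip [(0.97, [334.1, 252.1], 485)]
knob_mark [(0.83, [332.0, 254.5], 512)]
tab [(0.75, [406.4, 276.0], 4349), (0.16, [335.3, 253.9], 473)]
case [(0.96, [368.0, 265.5], 10853)]
wash_bottle_mid [(0.79, [229.8, 228.0], 1225), (0.65, [403.9, 274.9], 4251), (0.6, [333.8, 251.0], 457)]
block_mid [(0.69, [487.5, 296.0], 495), (0.53, [232.8, 227.5], 1129)]
dome_mid [(0.84, [414.6, 204.1], 799)]
0.8
```

```bash
python3 - <<'E'
import cv2
a=cv2.imread("pics/top0.png")[150:350,180:530]; cv2.imwrite("pics/top0c.png",cv2.resize(a,None,fx=2.28,fy=2.28,interpolation=cv2.INTER_CUBIC))
a=cv2.imread("pics/scene0.png")[150:350,150:480]; cv2.imwrite("pics/scene0c.png",cv2.resize(a,None,fx=2.4,fy=2.4,interpolation=cv2.INTER_CUBIC))
E
```

```text
(no output)
```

View pics/top0c.png

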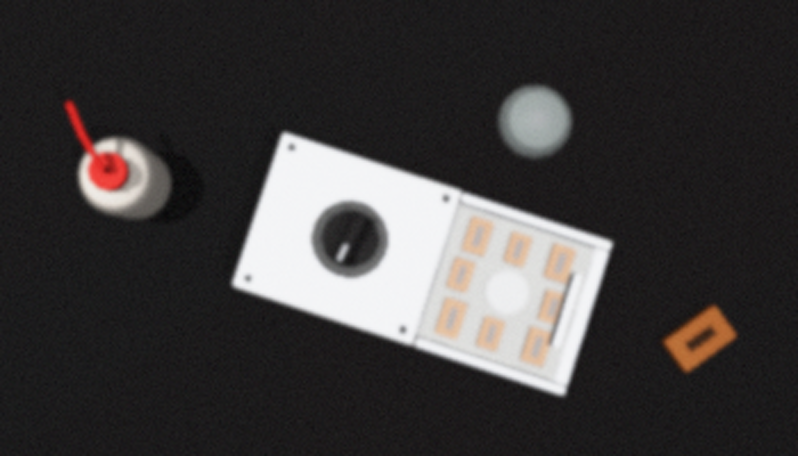

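View pics/scene0c.png

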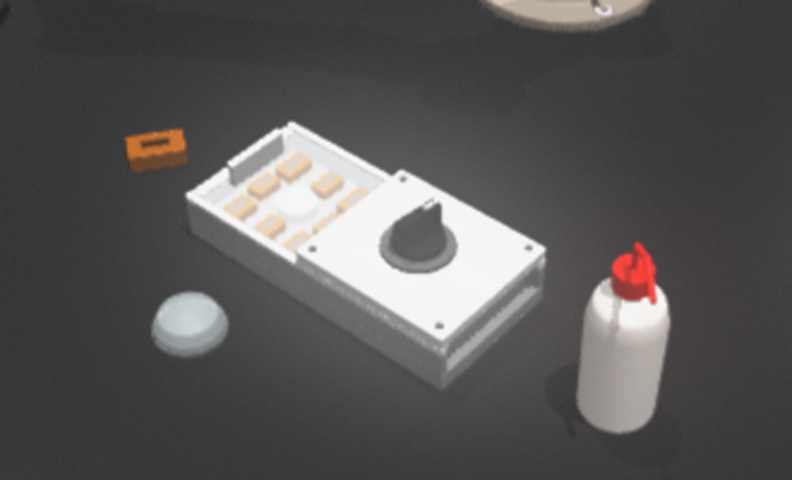

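```bash
cat > h.py <<'E'
import numpy as np, cv2
from plant import imaging
def proj(c,P):
    i=imaging.camera_info(c);V=np.array(i["view"]);P=np.atleast_2d(P)
    q=P@V[:3,:3].T+V[:3,3]; x,y,z=q[:,0],-q[:,1],-q[:,2]
    return np.c_[i["fx"]*x/z+i["cx"],i["fy"]*y/z+i["cy"]]
def back(c,uv,h):
    i=imaging.camera_info(c);V=np.array(i["view"]);R=V[:3,:3];C=-R.T@V[:3,3]
    d=R.T@np.array([(uv[0]-i["cx"])/i["fx"],-(uv[1]-i["cy"])/i["fy"],-1.])
    return C+d*(h-C[2])/d[2]
E
python3 - <<'E'
from h import *
from scipy.optimize import least_squares
print({k:(v if np.ndim(v)==0 else 0) for k,v in imaging.camera_info("top").items()})
f=lambda s:np.array([180,150])+(np.array(s)+.5)/2.28-.5
g=lambda s:np.array([150,150])+(np.array(s)+.5)/2.4-.5
loc=np.array([[75,175,68],[-75,175,68],[75,0,68],[-75,0,68]])/1000
top=f([[284,133],[233,286],[460,190],[414,345]])
sc=g([[442,364],[545,248],[300,249],[402,171]])
def W(p,L):
    c,s=np.cos(p[2]),np.sin(p[2]); return np.c_[p[0]+c*L[:,0]-s*L[:,1],p[1]+s*L[:,0]+c*L[:,1],L[:,2]]
for cams in(("top",),("scene",),("top","scene")):
    def r(p): return np.concatenate([(proj(c,W(p,loc))-(top if c=="top" else sc)).ravel() for c in cams])
    s=least_squares(r,[.6,0,0.3]); print(cams,s.x,np.abs(s.fun).max(),s.fun.round(1))
p=s.x
print("knob",W(p,np.array([[0,.085,.098]])),"tab",W(p,np.array([[0,-.125,.063]])))
for u in [(342,253)]: m=back("top",f(u),.112); print("mark",m)
k=W(p,np.array([[0,.085,.112]]))[0]; d=m-k; print(np.linalg.norm(d),"grip x dir",np.arctan2(-d[1],-d[0]),p[2])
print("knob scene proj",proj("scene",k),proj("top",k))
for n,u,h in(("dome",(535,120),.016),("bottle",(108,172),.205),("block",(700,339),.02)): print(n,back("top",f(u),h))
np.save("case.npy",p)
E
```

```text
{'fx': 576.9301721282195, 'fy': 576.9301721282195, 'cx': 324.1703786832473, 'cy': 232.94358175368387, 'view': 0}
('top',) [ 0.55743256 -0.0357543  -0.30714563] 0.9599176953359461 [-0.6 -0.1 -0.1  0.2  1.  -0.  -0.3 -0.1]
('scene',) [ 0.56607532 -0.03078567 -0.32856749] 6.502471462248593 [-0.1 -6.5  1.6  3.2 -2.2  2.8  0.7  1.3]
('top', 'scene') [ 0.55993544 -0.03413671 -0.31619702] 9.389135569152756 [-0.8 -1.9 -0.9 -1.8  0.5 -1.1 -1.4 -1.4  0.5 -9.4  1.2  0.2 -2.   0.8
  0.  -0.8]
knob [[0.58636656 0.04664941 0.098     ]] tab [[ 0.52106614 -0.15293981  0.063     ]]
mark [0.56931924 0.05296792 0.112     ]
0.018180613333691777 grip x dir -0.35494784383951383 -0.3161970214514887
knob scene proj [[324.31502198 238.33561479]] [[332.84985652 252.30950473]]
dome [ 0.70065276 -0.13410479  0.016     ]
bottle [0.63371057 0.24655063 0.205     ]
block [ 0.49013323 -0.28959109  0.02      ]
```

```bash
python3 - <<'E'
import cv2
a=cv2.imread("pics/top0.png")[185:315,275:455]; cv2.imwrite("pics/top0d.png",cv2.resize(a,None,fx=4.4,fy=4.4,interpolation=cv2.INTER_CUBIC))
from h import *
from scipy.optimize import least_squares
f=lambda s:np.array([180,150])+(np.array(s)+.5)/2.28-.5
g=lambda s:np.array([150,150])+(np.array(s)+.5)/2.4-.5
loc=np.array([[75,175,68],[-75,175,68],[75,0,68],[-75,0,68]])/1000
top=f([[284,133],[233,286],[460,190],[414,345]])
sc=g([[442,341],[545,248],[300,249],[402,171]])
def W(p,L):
    c,s=np.cos(p[2]),np.sin(p[2]); return np.c_[p[0]+c*L[:,0]-s*L[:,1],p[1]+s*L[:,0]+c*L[:,1],L[:,2]]
for cams in(("top",),("scene",),("top","scene")):
    def r(p): return np.concatenate([(proj(c,W(p,loc))-(top if c=="top" else sc)).ravel() for c in cams])
    s=least_squares(r,[.6,0,0.3]); print(cams,s.x,np.abs(s.fun).max(),s.fun.round(1))
    p=s.x
    print("knob",W(p,np.array([[0,.085,.098]])),"tab",W(p,np.array([[0,-.125,.063]])))
np.save("case.npy",p)
k=W(p,np.array([[0,.085,.112]]))[0]
print("knob scene proj",proj("scene",k),proj("top",k))
E
```

```text
('top',) [ 0.55743256 -0.0357543  -0.30714563] 0.9599176953359461 [-0.6 -0.1 -0.1  0.2  1.  -0.  -0.3 -0.1]
knob [[0.58313138 0.04526774 0.098     ]] tab [[ 0.51964017 -0.15490435  0.063     ]]
('scene',) [ 0.55883771 -0.03415576 -0.32155471] 1.937629631111463 [ 0.3 -0.   1.3  0.2 -1.9  0.4  0.4 -1. ]
knob [[0.58570127 0.04648758 0.098     ]] tab [[ 0.51933246 -0.15274891  0.063     ]]
('top', 'scene') [ 0.55775392 -0.03521323 -0.31297603] 1.946710646461554 [-0.5 -0.7 -0.4 -0.5  0.9 -0.1 -0.7 -0.3  0.7 -0.8  1.2 -0.7 -1.9  0.1
 -0.1 -1.5]
knob [[0.58392469 0.0456576  0.098     ]] tab [[ 0.51926749 -0.15414092  0.063     ]]
knob scene proj [[324.3131009  237.51188452]] [[333.33416776 253.51136686]]
```

View pics/top0d.png

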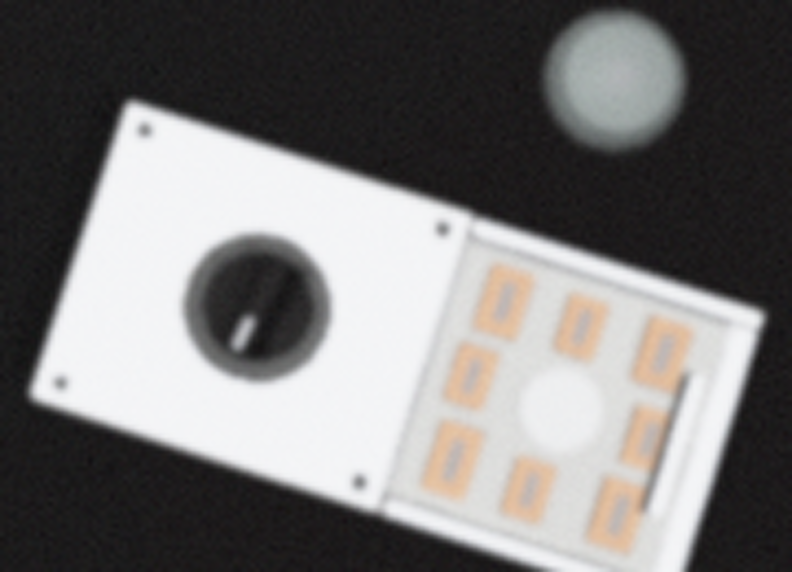

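```bash
cat >> h.py <<'E'
from scipy.spatial.transform import Rotation as Ro
def cmd(pos,ytool,o=None):
    """pos TCP target, ytool: world angle of tool y, tool down"""
    from plant import readout
    o=o or readout.get_obs(); q=o["tool_rot"]; R=Ro.from_quat([q[1],q[2],q[3],q[0]])
    y=np.array([np.cos(ytool),np.sin(ytool),0]); z=np.array([0,0,-1.]); x=np.cross(y,z)
    T=Ro.from_matrix(np.c_[x,y,z]); rv=(R.inv()*T).as_rotvec()
    lin=R.inv().apply(np.array(pos)-o["position"])*100
    print("t",round(o["time"],2),"lin cm",lin.round(2),"rot",rv.round(3)); return lin,rv
def st():
    from plant import readout
    o=readout.get_obs();q=o["tool_rot"]; R=Ro.from_quat([q[1],q[2],q[3],q[0]]).as_matrix()
    print("t",round(o["time"],2),"p",o["position"].round(4),"yang",np.arctan2(R[1,1],R[0,1]).round(4),"zax",R[:,2].round(3),"F",o["wrist_force"].round(2),"M",o["wrist_torque"].round(3),"w",o["width"].round(4),"q",o["qpos"].round(2)); return o
E
python3 -c "
from h import *
cmd([.584,.0457,.36],1.19)"
```

```text
t 0.8 lin cm [ 57.45 -56.05   4.47] rot [ 0.     0.    -2.486]
```

Emit:
drive_tool(rot=[[0,0,-0.15],[0,0,-0.3],[0,0,-0.45],[0,0,-0.6],[0,0,-0.75],[0,0,-0.9],[0,0,-1.05],[0,0,-1.2],[0,0,-1.35],[0,0,-1.5],[0,0,-1.65],[0,0,-1.8]], linear=[[3.4,-3.3,0],[6.9,-6.7,0],[10.3,-10,0],[13.7,-13.4,0],[17.1,-16.7,0],[20.6,-20.1,0],[24,-23.4,0],[27.4,-26.7,0],[30.8,-30.1,0],[34.3,-33.4,0],[37.7,-36.8,0],[41,-40,0]], jaw=[0,0,0,0,0,0,0,0,0,0,0,0])

```text
time: 2.0
position: [0.4699, -0.1515, 0.4052]
tool_rot: [0.001, 0.506, 0.863, -0.0]
wrist_force: [0.1, -0.3, -0.0]
width: 0.0852
```

```bash
python3 -c "
from h import *
st();cmd([.584,.0457,.36],1.19)"
```

```text
Traceback (most recent call last):
  File "h.py", line 23, in st
    print("t",round(o["time"],2),"p",o["position"].round(4),"yang",np.arctan2(R[1,1],R[0,1]).round(4),"zax",R[:,2].round(3),"F",o["wrist_force"].round(2),"M",o["wrist_torque"].round(3),"w",o["width"].round(4),"q",o["qpos"].round(2)); return o
                                                                                                                                                                                             ^^^^^^^^^^^^^^^^
AttributeError: 'float' object has no attribute 'round'
```

```bash
sed -i 's/o\["width"\].round(4)/round(o["width"],4)/' h.py; python3 -c "
from h import *
st();cmd([.584,.0457,.36],1.19)"
```

```text
t 2.0 p [ 0.4699 -0.1515  0.4052] yang 0.5102 zax [ 0.001 -0.001 -1.   ] F [ 0.09 -0.27 -0.03] M [ 0.024 -0.055  0.026] w 0.0852 q [ 0.69  0.23 -0.58  1.95  0.15  1.01  0.56]
t 2.0 lin cm [11.64 19.58  4.52] rot [ 0.     0.001 -0.68 ]
```

Emit:
drive_tool(rot=[[0,0,-0.14],[0,0,-0.28],[0,0,-0.42],[0,0,-0.56],[0,0,-0.68],[0,0,-0.68],[0,0,-0.68],[0,0,-0.68]], linear=[[2.3,3.9,0],[4.6,7.8,1],[7,11.7,2],[9.3,15.6,3],[11.6,19.6,4.5],[11.6,19.6,4.5],[11.6,19.6,4.5],[11.6,19.6,4.5]], jaw=[0,0,0,0,0,0,0,0])

```text
time: 2.8
position: [0.5842, 0.0442, 0.3602]
tool_rot: [0.001, 0.19, 0.982, -0.001]
wrist_force: [-0.3, -0.1, -1.0]
width: 0.0852
```

```bash
python3 - <<'E'
from h import *
o=st();cmd([.584,.0457,.262],1.19)
im=imaging.grab_frame("scene");a=im[130:330,200:440,::-1]; cv2.imwrite("pics/s1.png",cv2.resize(a,None,fx=3,fy=3,interpolation=cv2.INTER_CUBIC))
E
```

```text
t 2.8 p [0.5842 0.0442 0.3602] yang 1.188 zax [ 0.001 -0.002 -1.   ] F [-0.34 -0.06 -1.02] M [-0.032 -0.007  0.014] w 0.0852 q [ 0.37  0.47 -0.72  1.78  0.36  1.02  0.69]
t 2.8 lin cm [0.09 0.14 9.82] rot [-0.001  0.001 -0.002]
```

View pics/s1.png

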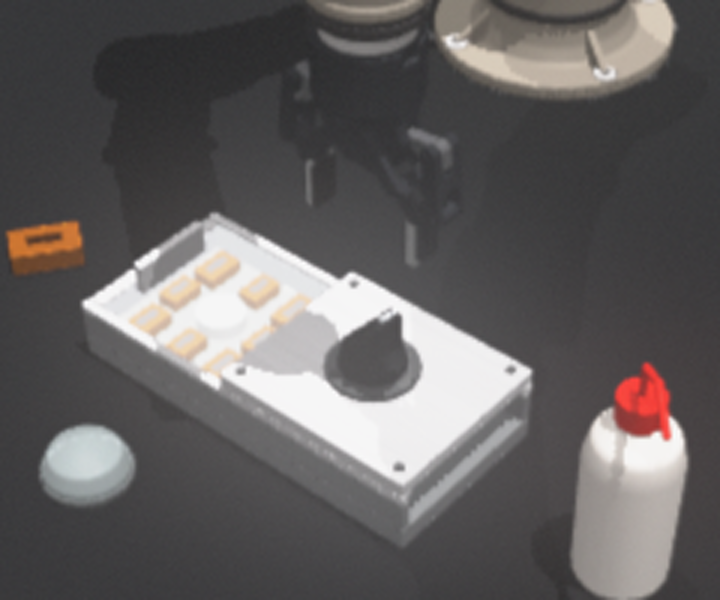

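Emit:
drive_tool(rot=[[0,0,0],[0,0,0],[0,0,0],[0,0,0],[0,0,0]], linear=[[0.1,0.15,3],[0.1,0.15,6],[0.1,0.15,8.5],[0.1,0.15,9.8],[0.1,0.15,9.8]], jaw=[0,0.3,0.5,0.5,0.5])

```text
time: 3.35
position: [0.5833, 0.0441, 0.2613]
tool_rot: [-0.0, 0.191, 0.982, -0.002]
wrist_force: [-0.1, -1.5, -1.4]
width: 0.0428
```

```bash
python3 - <<'E'
from h import *
o=st();cmd([.584,.0457,.262],1.19)
im=imaging.grab_frame("scene");a=im[130:330,200:440,::-1]; cv2.imwrite("pics/s2.png",cv2.resize(a,None,fx=3,fy=3,interpolation=cv2.INTER_CUBIC))
E
```

```text
t 3.35 p [0.5833 0.0441 0.2613] yang 1.1857 zax [-0.001 -0.003 -1.   ] F [-0.05 -1.54 -1.39] M [ 0.052 -0.005  0.008] w 0.0428 q [ 0.31  0.59 -0.66  1.86  0.47  0.86  0.6 ]
t 3.35 lin cm [-0.    0.18 -0.07] rot [-0.003 -0.    -0.004]
```

View pics/s2.png

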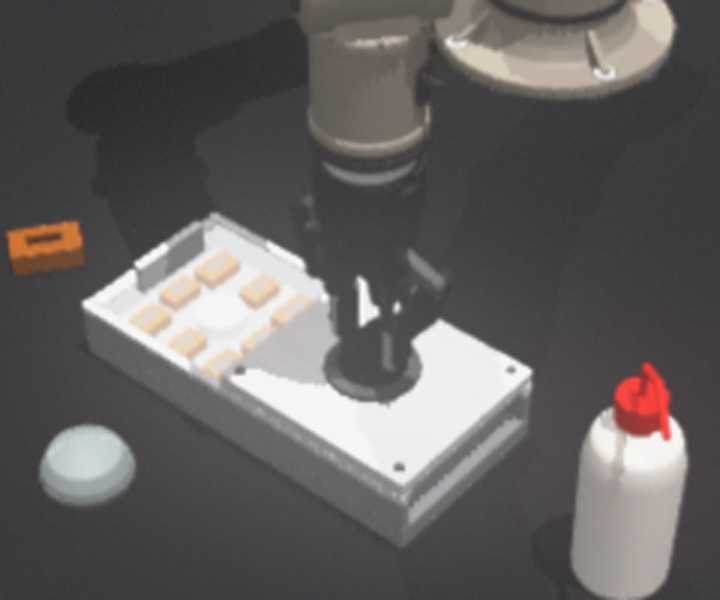

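Emit:
drive_tool(rot=[[0,0,0],[0,0,0],[0,0,0],[0,0,0],[0,0,0],[0,0,0],[0,0,0],[0,0,0]], linear=[[0,0.2,-0.1],[0,0.2,-0.1],[0,0.2,-0.1],[0,0.2,-0.1],[0,0.2,-0.1],[0,0.2,-0.1],[0,0.2,-0.1],[0,0.2,-0.1]], jaw=[0.55,0.6,0.65,0.7,0.75,0.8,0.9,1])

```text
time: 4.2
position: [0.5848, 0.0454, 0.2639]
tool_rot: [0.001, 0.192, 0.981, -0.002]
wrist_force: [-1.1, -4.8, 5.2]
width: 0.0131
```

```bash
python3 - <<'E'
from h import *
o=st();cmd([.584,.0457,.262],1.19)
im=imaging.grab_frame("top");a=im[150:350,220:460,::-1]; cv2.imwrite("pics/t3.png",cv2.resize(a,None,fx=3,fy=3,interpolation=cv2.INTER_CUBIC))
E
```

```text
t 4.2 p [0.5848 0.0454 0.2639] yang 1.1852 zax [ 0.001 -0.004 -1.   ] F [-1.1  -4.78  5.21] M [-1.128  0.321  0.049] w 0.0131 q [ 0.31  0.59 -0.66  1.85  0.47  0.86  0.6 ]
t 4.2 lin cm [0.08 0.   0.19] rot [-0.004  0.002 -0.005]
```

Emit:
drive_tool(rot=[[0,0,0.03],[0,0,0.06],[0,0,0.06]], linear=[[0,0,0],[0,0,0],[0,0,0]], jaw=[1,1,1])

```text
time: 4.55
position: [0.5847, 0.0453, 0.2639]
tool_rot: [0.001, 0.222, 0.975, -0.002]
wrist_force: [-1.9, -2.2, 2.8]
width: 0.0129
```

```bash
python3 -c "
from h import *
st()"
```

```text
t 4.55 p [0.5847 0.0453 0.2639] yang 1.1238 zax [ 0.001 -0.005 -1.   ] F [-1.87 -2.21  2.78] M [-0.593  0.241 -0.04 ] w 0.0129 q [ 0.3   0.59 -0.64  1.85  0.46  0.86  0.55]
```

Emit:
drive_tool(rot=[[0,0,0.03],[0,0,0.06],[0,0,0.06]], linear=[[0,0,0],[0,0,0],[0,0,0]], jaw=[1,1,1])

```text
time: 4.85
position: [0.5847, 0.0452, 0.264]
tool_rot: [0.001, 0.252, 0.968, -0.002]
wrist_force: [-2.2, -3.0, 3.8]
width: 0.0124
```

```bash
python3 -c "
from h import *
st()"
```

```text
t 4.85 p [0.5847 0.0452 0.264 ] yang 1.0622 zax [ 0.    -0.005 -1.   ] F [-2.18 -3.    3.77] M [-0.67   0.253 -0.058] w 0.0124 q [ 0.29  0.58 -0.63  1.85  0.45  0.85  0.5 ]
```

View pics/t3.png

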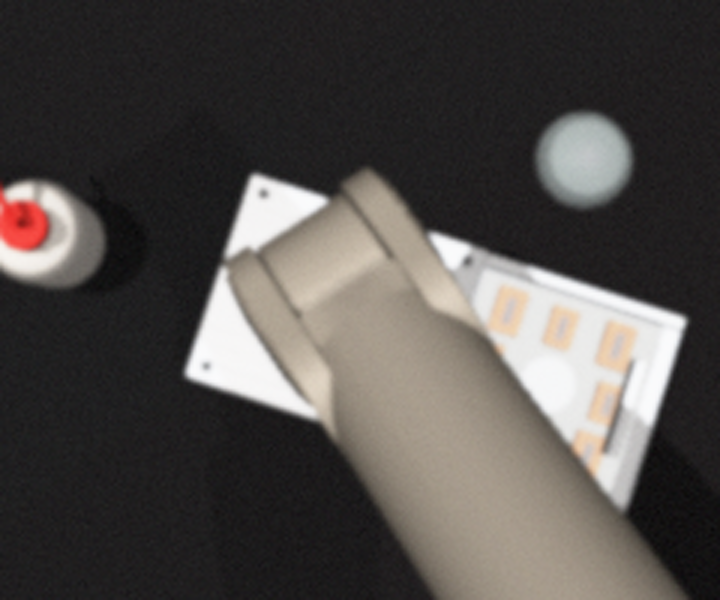

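Emit:
drive_tool(rot=[[0,0,0.03],[0,0,0.06],[0,0,0.06]], linear=[[0,0,0],[0,0,0],[0,0,0]], jaw=[1,1,1])

```text
time: 5.15
position: [0.5846, 0.0452, 0.2639]
tool_rot: [0.001, 0.281, 0.96, -0.002]
wrist_force: [-2.5, -2.5, 3.7]
width: 0.0128
```

```bash
python3 -c "
from h import *
st()"
```

```text
t 5.15 p [0.5846 0.0452 0.2639] yang 1.0007 zax [ 0.    -0.005 -1.   ] F [-2.55 -2.54  3.68] M [-0.683  0.318 -0.072] w 0.0128 q [ 0.28  0.58 -0.62  1.86  0.44  0.85  0.44]
```

Emit:
drive_tool(rot=[[0,0,0.03],[0,0,0.05],[0,0,0.05]], linear=[[0,0,0],[0,0,0],[0,0,0]], jaw=[1,1,1])

```text
time: 5.45
position: [0.5846, 0.0451, 0.264]
tool_rot: [0.001, 0.306, 0.952, -0.003]
wrist_force: [-2.4, -4.0, 4.4]
width: 0.013
```

```bash
python3 -c "
from h import *
st()"
```

```text
t 5.45 p [0.5846 0.0451 0.264 ] yang 0.9494 zax [ 0.    -0.005 -1.   ] F [-2.43 -3.97  4.37] M [-0.702  0.333 -0.038] w 0.013 q [ 0.27  0.57 -0.6   1.86  0.43  0.85  0.4 ]
```

Emit:
drive_tool(rot=[[0,0,0.03],[0,0,0.05],[0,0,0.05]], linear=[[0,0,0],[0,0,0],[0,0,0]], jaw=[1,1,1])

```text
time: 5.75
position: [0.5846, 0.045, 0.2639]
tool_rot: [0.001, 0.33, 0.944, -0.003]
wrist_force: [-2.1, -3.8, 4.5]
width: 0.0127
```

```bash
python3 -c "
from h import *
st()"
```

```text
t 5.75 p [0.5846 0.045  0.2639] yang 0.8983 zax [ 0.    -0.006 -1.   ] F [-2.13 -3.78  4.51] M [-0.781  0.413 -0.099] w 0.0127 q [ 0.26  0.57 -0.59  1.86  0.42  0.84  0.35]
```

```bash
cat > m.py <<'E'
from h import *
from plant import readout
M=[];J=[];F=[]
for i in range(4):
    o=readout.get_obs();M.append(o["wrist_torque"]);J.append(o["joint_efforts"][6]);F.append(o["wrist_force"])
    if i<3: imaging.grab_frame("top")
q=o["tool_rot"];R=Ro.from_quat([q[1],q[2],q[3],q[0]]).as_matrix();a=np.arctan2(R[1,1],R[0,1])
print("t",round(o["time"],2),"yang",round(a,4),"turn",round(1.1852-a,4),"Mz",np.round(np.array(M)[:,2],3),"J7",np.round(J,3),"F",np.mean(F,0).round(1),"p",o["position"].round(4),"w",round(o["width"],4))
E
python3 m.py
```

```text
t 5.9 yang 0.8994 turn 0.2858 Mz [-0.099 -0.035 -0.017 -0.025] J7 [-0.13  -0.039 -0.005  0.012] F [-2.  -4.   4.8] p [0.5846 0.045  0.2639] w 0.0126
```

Emit:
drive_tool(rot=[[0,0,0.03],[0,0,0.05]], linear=[[0,0,0],[0,0,0]], jaw=[1,1])

```text
time: 6.1
position: [0.5845, 0.045, 0.2639]
tool_rot: [0.001, 0.354, 0.935, -0.003]
wrist_force: [-2.4, -4.0, 5.5]
width: 0.0127
```

```bash
python3 m.py
```

```text
t 6.25 yang 0.8491 turn 0.3361 Mz [ 0.072 -0.033 -0.078 -0.07 ] J7 [ 0.086  0.053 -0.125 -0.042] F [-3.  -3.7  4.8] p [0.5845 0.045  0.2639] w 0.013
```

Emit:
drive_tool(rot=[[0,0,0.03],[0,0,0.05]], linear=[[0,0,0],[0,0,0]], jaw=[1,1])

```text
time: 6.45
position: [0.5845, 0.045, 0.2639]
tool_rot: [0.001, 0.377, 0.926, -0.003]
wrist_force: [-3.3, -3.9, 5.0]
width: 0.0126
```

```bash
python3 m.py
```

```text
t 6.6 yang 0.7993 turn 0.3859 Mz [ 0.127  0.027 -0.034 -0.028] J7 [ 0.075  0.052 -0.124 -0.026] F [-2.7 -3.4  5.1] p [0.5845 0.045  0.2639] w 0.0128
```

Emit:
drive_tool(rot=[[0,0,0.02],[0,0,0.04],[0,0,0.04]], linear=[[0,0,0],[0,0,0],[0,0,0]], jaw=[1,1,1])

```text
time: 6.9
position: [0.5844, 0.0449, 0.2639]
tool_rot: [0.001, 0.395, 0.919, -0.003]
wrist_force: [-2.7, -3.2, 5.4]
width: 0.0129
```

```bash
python3 m.py
```

```text
t 7.05 yang 0.7598 turn 0.4254 Mz [-0.041 -0.044 -0.027 -0.011] J7 [-0.113 -0.006  0.029  0.037] F [-2.6 -3.3  5.2] p [0.5844 0.0449 0.2639] w 0.0128
```

Emit:
drive_tool(rot=[[0,0,0.02],[0,0,0.04],[0,0,0.04]], linear=[[0,0,0],[0,0,0],[0,0,0]], jaw=[1,1,1])

```text
time: 7.35
position: [0.5844, 0.0449, 0.2639]
tool_rot: [0.001, 0.413, 0.911, -0.003]
wrist_force: [-2.7, -4.6, 5.6]
width: 0.0128
```

```bash
python3 m.py
```

```text
t 7.5 yang 0.7204 turn 0.4648 Mz [-0.071 -0.023 -0.045 -0.049] J7 [-0.103 -0.014  0.016  0.023] F [-3.1 -4.2  5.7] p [0.5844 0.0449 0.2639] w 0.0125
```

Emit:
drive_tool(rot=[[0,0,0.02],[0,0,0.04],[0,0,0.04]], linear=[[0,0,0],[0,0,0],[0,0,0]], jaw=[1,1,1])

```text
time: 7.8
position: [0.5844, 0.0448, 0.2639]
tool_rot: [0.001, 0.431, 0.903, -0.003]
wrist_force: [-3.3, -3.8, 5.2]
width: 0.0126
```

```bash
python3 m.py
```

```text
t 7.95 yang 0.6808 turn 0.5044 Mz [-0.09  -0.035 -0.054 -0.03 ] J7 [-0.098  0.006  0.037  0.044] F [-2.9 -4.1  5.5] p [0.5844 0.0448 0.2639] w 0.0128
```

Emit:
drive_tool(rot=[[0,0,0.02],[0,0,0.04],[0,0,0.04]], linear=[[0,0,0],[0,0,0],[0,0,0]], jaw=[1,1,1])

```text
time: 8.25
position: [0.5843, 0.0448, 0.2639]
tool_rot: [0.001, 0.448, 0.894, -0.003]
wrist_force: [-3.9, -4.1, 5.6]
width: 0.0125
```

```bash
python3 m.py
```

```text
t 8.4 yang 0.6414 turn 0.5438 Mz [-0.047 -0.036 -0.061 -0.081] J7 [-0.1    0.003  0.034  0.041] F [-3.2 -3.8  5.6] p [0.5843 0.0448 0.2639] w 0.013
```

Emit:
drive_tool(rot=[[0,0,0.02],[0,0,0.04],[0,0,0.04]], linear=[[0,0,0],[0,0,0],[0,0,0]], jaw=[1,1,1])

```text
time: 8.7
position: [0.5843, 0.0448, 0.2639]
tool_rot: [0.001, 0.466, 0.885, -0.003]
wrist_force: [-3.1, -4.2, 5.5]
width: 0.0125
```

```bash
python3 m.py
```

```text
t 8.85 yang 0.602 turn 0.5832 Mz [-0.023  0.019 -0.025 -0.057] J7 [-0.1    0.002  0.033  0.04 ] F [-2.9 -3.7  4.8] p [0.5843 0.0448 0.2639] w 0.0128
```

Emit:
drive_tool(rot=[[0,0,0.02],[0,0,0.04],[0,0,0.04]], linear=[[0,0,0],[0,0,0],[0,0,0]], jaw=[1,1,1])

```text
time: 9.15
position: [0.5842, 0.0447, 0.2639]
tool_rot: [0.001, 0.483, 0.875, -0.003]
wrist_force: [-3.2, -3.6, 4.9]
width: 0.013
```

```bash
python3 m.py
```

```text
t 9.3 yang 0.5625 turn 0.6227 Mz [-0.067  0.004 -0.015 -0.024] J7 [-0.101  0.001  0.033  0.04 ] F [-3.2 -3.3  5.3] p [0.5842 0.0447 0.264 ] w 0.0126
```

Emit:
drive_tool(rot=[[0,0,0.02],[0,0,0.04],[0,0,0.04]], linear=[[0,0,0],[0,0,0],[0,0,0]], jaw=[1,1,1])

```text
time: 9.6
position: [0.5842, 0.0447, 0.2639]
tool_rot: [0.001, 0.5, 0.866, -0.003]
wrist_force: [-3.2, -3.9, 6.0]
width: 0.0126
```

```bash
python3 m.py
```

```text
t 9.75 yang 0.523 turn 0.6622 Mz [ 0.002 -0.042 -0.033 -0.05 ] J7 [-0.102 -0.     0.031  0.038] F [-2.9 -3.9  5.3] p [0.5842 0.0447 0.2639] w 0.0127
```

Emit:
drive_tool(rot=[[0,0,0.02],[0,0,0.04],[0,0,0.04]], linear=[[0,0,0],[0,0,0],[0,0,0]], jaw=[1,1,1])

```text
time: 10.05
position: [0.5841, 0.0446, 0.2639]
tool_rot: [0.001, 0.517, 0.856, -0.003]
wrist_force: [-3.6, -2.6, 5.0]
width: 0.0125
```

```bash
python3 m.py
```

```text
t 10.2 yang 0.4836 turn 0.7016 Mz [-0.091 -0.054 -0.015 -0.103] J7 [-0.105 -0.005  0.026  0.033] F [-3.3 -3.3  5.2] p [0.5841 0.0446 0.2639] w 0.0126
```

Emit:
drive_tool(rot=[[0,0,0.02],[0,0,0.04],[0,0,0.04]], linear=[[0,0,0],[0,0,0],[0,0,0]], jaw=[1,1,1])

```text
time: 10.5
position: [0.5841, 0.0447, 0.2639]
tool_rot: [0.001, 0.534, 0.845, -0.003]
wrist_force: [-3.2, -4.0, 5.7]
width: 0.0127
```

```bash
python3 m.py
```

```text
t 10.65 yang 0.4441 turn 0.7411 Mz [-0.083 -0.121 -0.023  0.02 ] J7 [-0.101 -0.009  0.021  0.028] F [-3.1 -3.8  5.4] p [0.5841 0.0446 0.2639] w 0.0129
```

Emit:
drive_tool(rot=[[0,0,0.02],[0,0,0.04],[0,0,0.04]], linear=[[0,0,0],[0,0,0],[0,0,0]], jaw=[1,1,1])

```text
time: 10.95
position: [0.584, 0.0446, 0.2639]
tool_rot: [0.001, 0.551, 0.835, -0.003]
wrist_force: [-2.5, -3.0, 5.0]
width: 0.0127
```

```bash
python3 m.py
```

```text
t 11.1 yang 0.4047 turn 0.7805 Mz [-0.021 -0.045 -0.04  -0.044] J7 [-0.093 -0.01   0.018  0.026] F [-2.7 -3.6  5.1] p [0.5841 0.0446 0.2639] w 0.0127
```

Emit:
drive_tool(rot=[[0,0,0.02],[0,0,0.04],[0,0,0.04]], linear=[[0,0,0],[0,0,0],[0,0,0]], jaw=[1,1,1])

```text
time: 11.4
position: [0.584, 0.0446, 0.2639]
tool_rot: [0.001, 0.567, 0.824, -0.003]
wrist_force: [-2.1, -3.3, 6.6]
width: 0.0126
```

```bash
python3 m.py
```

```text
t 11.55 yang 0.3652 turn 0.82 Mz [-0.07  -0.053 -0.019 -0.022] J7 [-0.098 -0.001  0.03   0.037] F [-2.6 -3.3  5.9] p [0.584  0.0446 0.2639] w 0.0126
```

Emit:
drive_tool(rot=[[0,0,0.02],[0,0,0.04],[0,0,0.04]], linear=[[0,0,0],[0,0,0],[0,0,0]], jaw=[1,1,1])

```text
time: 11.85
position: [0.5839, 0.0445, 0.2639]
tool_rot: [0.001, 0.583, 0.812, -0.003]
wrist_force: [-3.4, -3.4, 5.8]
width: 0.0129
```

```bash
python3 m.py
```

```text
t 12.0 yang 0.3257 turn 0.8595 Mz [-0.072 -0.048 -0.054 -0.023] J7 [-0.078  0.022  0.052  0.059] F [-2.9 -3.   5.3] p [0.5839 0.0445 0.2639] w 0.0132
```

Emit:
drive_tool(rot=[[0,0,0.02],[0,0,0.04],[0,0,0.04]], linear=[[0,0,0],[0,0,0],[0,0,0]], jaw=[1,1,1])

```text
time: 12.3
position: [0.5839, 0.0446, 0.2639]
tool_rot: [0.001, 0.599, 0.801, -0.003]
wrist_force: [-2.9, -4.5, 5.8]
width: 0.0128
```

```bash
python3 m.py
```

```text
t 12.45 yang 0.2861 turn 0.8991 Mz [-0.12  -0.122 -0.079 -0.144] J7 [-0.018  0.079  0.108  0.114] F [-2.9 -3.6  5.5] p [0.5839 0.0445 0.2639] w 0.0126
```

Emit:
drive_tool(rot=[[0,0,0.02],[0,0,0.04],[0,0,0.04]], linear=[[0,0,0],[0,0,0],[0,0,0]], jaw=[1,1,1])

```text
time: 12.75
position: [0.5838, 0.0445, 0.2639]
tool_rot: [0.001, 0.615, 0.788, -0.003]
wrist_force: [-2.9, -2.9, 5.5]
width: 0.0129
```

```bash
python3 m.py
```

```text
t 12.9 yang 0.2459 turn 0.9393 Mz [-0.323 -0.309 -0.273 -0.317] J7 [0.144 0.263 0.297 0.302] F [-3.1 -3.3  5.1] p [0.5838 0.0445 0.2639] w 0.0125
```

Emit:
drive_tool(rot=[[0,0,0.02],[0,0,0.04],[0,0,0.04]], linear=[[0,0,0],[0,0,0],[0,0,0]], jaw=[1,1,1])

```text
time: 13.2
position: [0.5838, 0.0444, 0.2639]
tool_rot: [0.001, 0.631, 0.776, -0.003]
wrist_force: [-3.5, -3.7, 5.1]
width: 0.0129
```

```bash
python3 m.py
```

```text
t 13.35 yang 0.2064 turn 0.9788 Mz [-0.08  -0.024 -0.063 -0.047] J7 [-0.11  -0.009  0.025  0.033] F [-2.8 -3.1  5.3] p [0.5838 0.0444 0.2639] w 0.0132
```

Emit:
drive_tool(rot=[[0,0,0.01],[0,0,0.02],[0,0,0.02]], linear=[[0,0,0],[0,0,0],[0,0,0]], jaw=[1,1,1])

```text
time: 13.65
position: [0.5838, 0.0444, 0.2639]
tool_rot: [0.001, 0.638, 0.77, -0.003]
wrist_force: [-2.4, -3.8, 4.7]
width: 0.0132
```

```bash
python3 m.py
```

```text
t 13.8 yang 0.1869 turn 0.9983 Mz [-0.011 -0.052 -0.037 -0.061] J7 [-0.037  0.013  0.028  0.031] F [-2.9 -3.5  5.3] p [0.5838 0.0444 0.2639] w 0.0128
```

Emit:
drive_tool(rot=[[0,0,0.01],[0,0,0.02],[0,0,0.02]], linear=[[0,0,0],[0,0,0],[0,0,0]], jaw=[1,1,1])

```text
time: 14.1
position: [0.5837, 0.0444, 0.2639]
tool_rot: [0.001, 0.645, 0.764, -0.003]
wrist_force: [-2.6, -3.8, 4.8]
width: 0.0125
```

```bash
python3 m.py
```

```text
t 14.25 yang 0.1676 turn 1.0176 Mz [ 0.001 -0.007 -0.049  0.011] J7 [-0.073 -0.023 -0.008 -0.005] F [-2.7 -3.7  5.3] p [0.5837 0.0444 0.2639] w 0.0128
```

Emit:
drive_tool(rot=[[0,0,0.01],[0,0,0.02],[0,0,0.02]], linear=[[0,0,0],[0,0,0],[0,0,0]], jaw=[1,1,1])

```text
time: 14.55
position: [0.5837, 0.0445, 0.2639]
tool_rot: [0.001, 0.653, 0.758, -0.003]
wrist_force: [-3.6, -3.9, 5.6]
width: 0.0127
```

```bash
python3 m.py
```

```text
t 14.7 yang 0.1487 turn 1.0365 Mz [0.144 0.126 0.205 0.168] J7 [-0.227 -0.167 -0.152 -0.149] F [-2.3 -3.8  5. ] p [0.5837 0.0445 0.2639] w 0.0126
```

Emit:
drive_tool(rot=[[0,0,-0.02],[0,0,-0.04],[0,0,-0.04]], linear=[[0,0,0],[0,0,0],[0,0,0]], jaw=[1,1,1])

```text
time: 15.0
position: [0.5837, 0.0444, 0.2639]
tool_rot: [0.001, 0.637, 0.771, -0.003]
wrist_force: [-1.8, -3.5, 5.0]
width: 0.0129
```

```bash
python3 m.py
```

```text
t 15.15 yang 0.1894 turn 0.9958 Mz [0.078 0.035 0.105 0.047] J7 [ 0.101 -0.001 -0.036 -0.057] F [-2.2 -3.8  5.1] p [0.5837 0.0444 0.2639] w 0.0127
```

Emit:
drive_tool(rot=[[0,0,0],[0,0,0],[0,0,0],[0,0,0],[0,0,0],[0,0,0],[0,0,0],[0,0,0],[0,0,0]], linear=[[0,0,0],[0,0,0],[0,0,0],[0,0,0],[0,0,-1],[0,0,-4],[0,0,-8],[0,0,-10],[0,0,-10]], jaw=[0.8,0.6,0.5,0.5,0.5,0.5,0.5,0.5,0.5])

```text
time: 16.05
position: [0.5851, 0.0457, 0.3683]
tool_rot: [0.003, 0.637, 0.771, -0.001]
wrist_force: [0.7, 0.1, 0.3]
width: 0.0426
```

```bash
python3 - <<'E'
from h import *
st()
for c in("scene","top"):
    im=imaging.grab_frame(c);a=im[130:330,200:440,::-1]; cv2.imwrite(f"pics/{c}4.png",cv2.resize(a,None,fx=3,fy=3,interpolation=cv2.INTER_CUBIC))
E
```

```text
t 16.05 p [0.5851 0.0457 0.3683] yang 0.1896 zax [ 0.004 -0.006 -1.   ] F [0.66 0.14 0.34] M [-0.003 -0.023  0.032] w 0.0426 q [ 0.18  0.41 -0.47  1.79  0.22  1.   -0.19]
```

View pics/scene4.png

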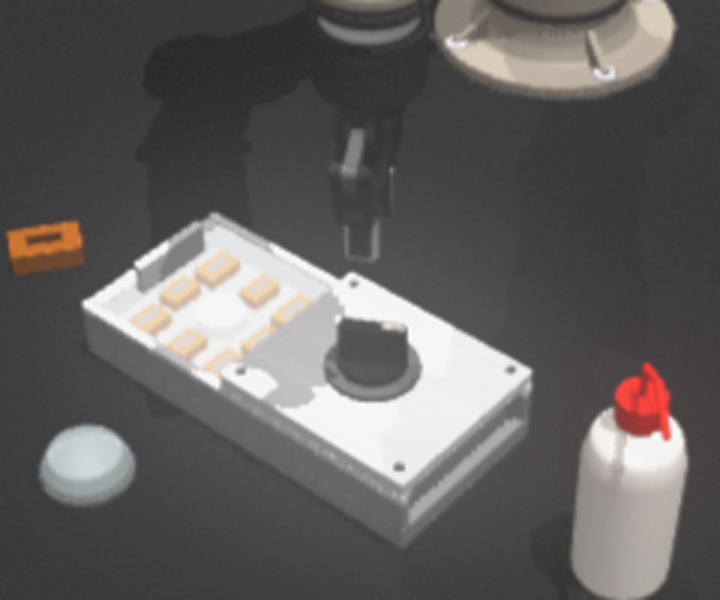

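```bash
python3 - <<'E'
from h import *
p=np.load("case.npy")
def W(L):
    L=np.atleast_2d(L);c,s=np.cos(p[2]),np.sin(p[2]); return np.c_[p[0]+c*L[:,0]-s*L[:,1],p[1]+s*L[:,0]+c*L[:,1],L[:,2]]
for h in(.05,.055,.06,.068):
    q=W([[.075,-.15,h],[-.075,-.15,h]])
    print(h,((proj("scene",q)-[150,150])*2.4).round(0).tolist(),((proj("top",q)-[180,150])*2.28).round(0).tolist())
print("obs scene (188,197),(291,123); top (612,241),(566,394)")
q=W([[.035,-.125,.077],[-.035,-.125,.077],[0,-.125,.077]]);print("tab", ((proj("scene",q)-[150,150])*2.4).round(0).tolist(),((proj("top",q)-[275,185])*4.4).round(0).tolist(),proj("top",q))
a=imaging.grab_frame("top");a=a[230:350,370:510,::-1];cv2.imwrite("pics/t5.png",cv2.resize(a,None,fx=5,fy=5,interpolation=cv2.INTER_CUBIC))
cmd(W([[0,-.15,.36]])[0],p[2])
E
```

```text
0.05 [[184.0, 194.0], [291.0, 120.0]] [[612.0, 240.0], [564.0, 393.0]]
0.055 [[184.0, 190.0], [290.0, 116.0]] [[613.0, 240.0], [565.0, 394.0]]
0.06 [[183.0, 186.0], [290.0, 113.0]] [[614.0, 240.0], [566.0, 394.0]]
0.068 [[182.0, 180.0], [290.0, 106.0]] [[616.0, 239.0], [567.0, 395.0]]
obs scene (188,197),(291,123); top (612,241),(566,394)
tab [[229.0, 163.0], [279.0, 128.0], [254.0, 145.0]] [[699.0, 371.0], [655.0, 512.0], [677.0, 442.0]] [[433.96286588 269.39104262]
 [423.8819581  301.41295539]
 [428.93135848 285.37358056]]
t 16.2 lin cm [-20.53 -11.27   0.53] rot [-0.003  0.007  0.502]
```

View pics/t5.png

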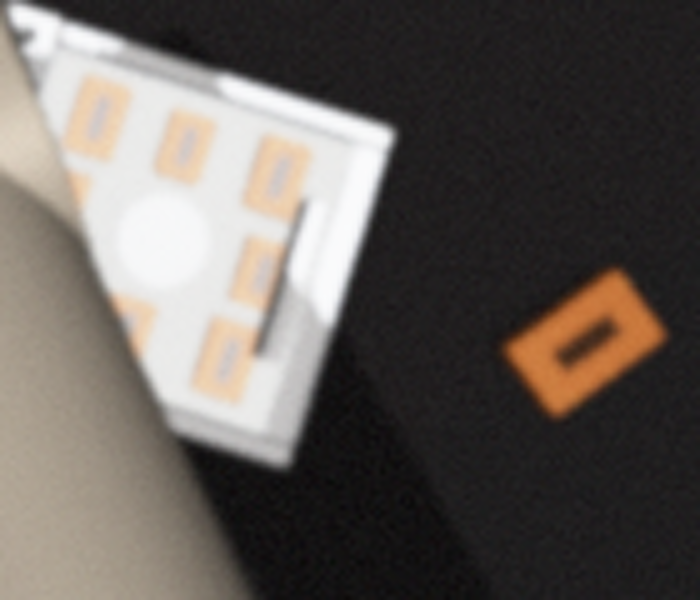

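Emit:
drive_tool(rot=[[0,0,0.1],[0,0,0.2],[0,0,0.3],[0,0,0.4],[0,0,0.5],[0,0,0.5],[0,0,0.5],[0,0,0.5]], linear=[[-4,-2.2,0],[-8,-4.4,0],[-12,-6.6,0],[-16,-8.8,0],[-20.8,-11.4,0],[-20.8,-11.4,0],[-20.8,-11.4,0],[-20.8,-11.4,0]], jaw=[0.7,1,1,1,1,1,1,1])

```text
time: 17.0
position: [0.5111, -0.1795, 0.3646]
tool_rot: [0.001, 0.807, 0.59, -0.003]
wrist_force: [-0.5, 0.0, -0.1]
width: 0.0002
```

```bash
cat >> h.py <<'E'
def W(L):
    p=np.load("case.npy");L=np.atleast_2d(L);c,s=np.cos(p[2]),np.sin(p[2]); return np.c_[p[0]+c*L[:,0]-s*L[:,1],p[1]+s*L[:,0]+c*L[:,1],L[:,2]]
def inv(P):
    p=np.load("case.npy");d=np.array(P[:2])-p[:2];c,s=np.cos(p[2]),np.sin(p[2]);return np.array([c*d[0]+s*d[1],-s*d[0]+c*d[1],P[2]])*1000
E
python3 - <<'E'
from h import *
o=st();print(inv(o["position"]).round(1));cmd(W([[0,-.153,.236]])[0],np.load("case.npy")[2])
for c in("scene","top"):
    im=imaging.grab_frame(c);a=im[130:330,200:440,::-1]; cv2.imwrite(f"pics/{c}6.png",cv2.resize(a,None,fx=3,fy=3,interpolation=cv2.INTER_CUBIC))
E
```

```text
t 17.0 p [ 0.5111 -0.1795  0.3646] yang -0.3084 zax [-0.005 -0.005 -1.   ] F [-0.51  0.04 -0.14] M [ 0.069  0.026 -0.012] w 0.0002 q [ 0.47  0.32 -0.3   1.9   0.12  0.94 -0.2 ]
[  -0.  -151.6  364.6]
t 17.0 lin cm [-0.05  0.04 12.86] rot [-0.003  0.007  0.005]
```

View pics/scene6.png

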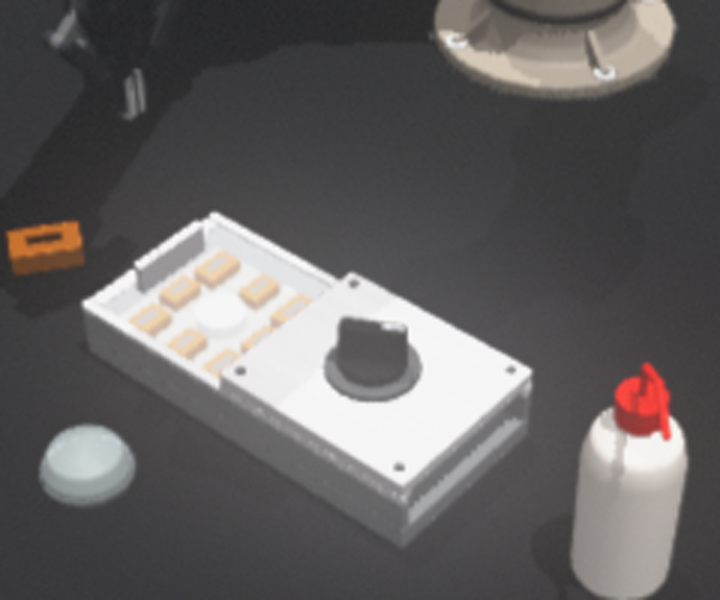

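Emit:
drive_tool(rot=[[0,0.005,0],[0,0.005,0],[0,0.005,0],[0,0.005,0],[0,0.005,0]], linear=[[-0.2,0,4],[-0.2,0,8],[-0.2,0,11],[-0.2,0,12.5],[-0.2,0,12.5]], jaw=[1,1,1,1,1])

```text
time: 17.6
position: [0.5098, -0.1797, 0.2376]
tool_rot: [-0.003, 0.806, 0.592, -0.002]
wrist_force: [-0.5, 0.1, 0.1]
width: 0.0003
```

```bash
python3 - <<'E'
from h import *
o=st();print(inv(o["position"]).round(1))
for c in("scene","top"):
    im=imaging.grab_frame(c);a=im[130:330,200:440,::-1]; cv2.imwrite(f"pics/{c}7.png",cv2.resize(a,None,fx=3,fy=3,interpolation=cv2.INTER_CUBIC))
E
```

```text
t 17.6 p [ 0.5098 -0.1797  0.2376] yang -0.304 zax [-0.007  0.001 -1.   ] F [-0.5   0.07  0.1 ] M [ 0.059  0.005 -0.022] w 0.0003 q [ 0.44  0.5  -0.27  1.99  0.2   0.68 -0.26]
[  -1.2 -152.2  237.6]
```

View pics/scene7.png

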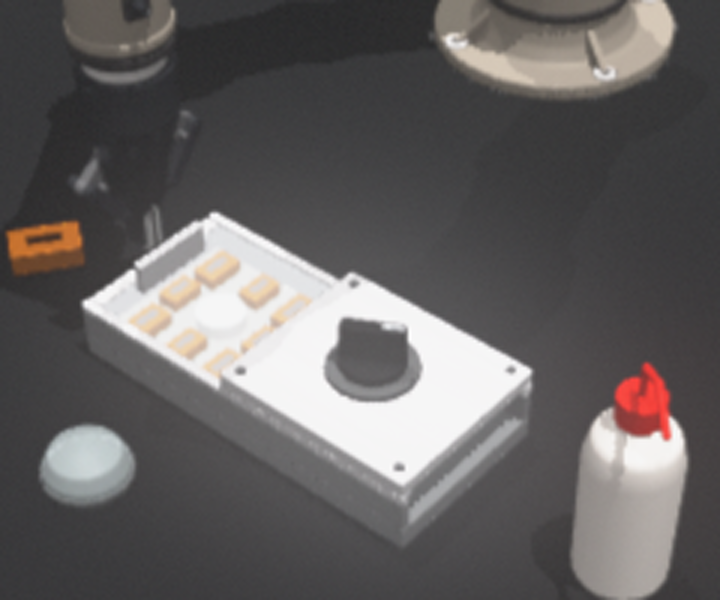

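Emit:
drive_tool(rot=[[0,0,0],[0,0,0],[0,0,0],[0,0,0],[0,0,0],[0,0,0]], linear=[[0.3,0,0.1],[0.6,0,0.2],[0.8,0,0.2],[1,0,0.2],[1.2,0,0.2],[1.3,0,0.2]], jaw=[1,1,1,1,1,1])

```text
time: 18.3
position: [0.5149, -0.1682, 0.2384]
tool_rot: [-0.0, 0.806, 0.591, -0.001]
wrist_force: [-1.6, -1.0, 0.9]
width: -0.0002
```

```bash
cat > n.py <<'E'
from h import *
o=st();print(inv(o["position"]).round(1), "F along case y", round(float(o["wrist_force"][:2]@[np.cos(1.258),np.sin(1.258)]),2))
E
python3 n.py
```

```text
t 18.3 p [ 0.5149 -0.1682  0.2384] yang -0.3052 zax [-0.002 -0.001 -1.   ] F [-1.6  -1.01  0.88] M [-0.339  0.086 -0.026] w -0.0002 q [ 0.41  0.5  -0.27  1.99  0.2   0.68 -0.29]
[ 2.000e-01 -1.397e+02  2.384e+02] F along case y -1.46
```

Emit:
drive_tool(rot=[[0,0,0],[0,0,0],[0,0,0],[0,0,0]], linear=[[0.1,0,0],[0.2,0,0],[0.3,0,0],[0.3,0,0]], jaw=[1,1,1,1])

```text
time: 18.7
position: [0.5159, -0.1652, 0.2384]
tool_rot: [-0.0, 0.806, 0.591, -0.001]
wrist_force: [-0.6, -2.1, 0.5]
width: -0.0003
```

```bash
python3 n.py
```

```text
t 18.7 p [ 0.5159 -0.1652  0.2384] yang -0.3051 zax [-0.002 -0.001 -1.   ] F [-0.59 -2.06  0.53] M [-0.215  0.075 -0.046] w -0.0003 q [ 0.41  0.5  -0.27  1.99  0.2   0.68 -0.29]
[ 2.000e-01 -1.366e+02  2.384e+02] F along case y -2.15
```

Emit:
drive_tool(rot=[[0,0,0],[0,0,0],[0,0,0],[0,0,0]], linear=[[0.1,0,0],[0.2,0,0],[0.3,0,0],[0.4,0,0]], jaw=[1,1,1,1])

```text
time: 19.1
position: [0.5171, -0.1614, 0.2384]
tool_rot: [-0.0, 0.806, 0.591, -0.001]
wrist_force: [-0.1, -2.0, 0.9]
width: -0.0003
```

```bash
python3 n.py
```

```text
t 19.1 p [ 0.5171 -0.1614  0.2384] yang -0.3051 zax [-0.002 -0.001 -1.   ] F [-0.1  -1.99  0.91] M [-0.364  0.065 -0.018] w -0.0003 q [ 0.4   0.5  -0.27  1.99  0.2   0.68 -0.3 ]
[ 1.000e-01 -1.325e+02  2.384e+02] F along case y -1.93
```

Emit:
drive_tool(rot=[[0,0,0],[0,0,0],[0,0,0],[0,0,0],[0,0,0],[0,0,0],[0,0,0],[0,0,0],[0,0,0],[0,0,0],[0,0,0],[0,0,0]], linear=[[0.2,0,0],[0.4,0,0],[0.7,0,0],[1,0,0],[1.3,0,0],[1.6,0,0],[1.9,0,0],[2.2,0,0],[2.5,0,0],[2.8,0,0],[3.1,0,0],[3.3,0,0]], jaw=[1,1,1,1,1,1,1,1,1,1,1,1])

```text
time: 20.3
position: [0.5271, -0.1295, 0.2384]
tool_rot: [-0.0, 0.806, 0.592, -0.001]
wrist_force: [0.7, -2.3, 1.0]
width: 0.0002
```

```bash
python3 n.py
```

```text
t 20.3 p [ 0.5271 -0.1295  0.2384] yang -0.3048 zax [-0.002 -0.001 -1.   ] F [ 0.67 -2.25  1.02] M [-0.428 -0.058 -0.011] w 0.0002 q [ 0.34  0.5  -0.27  1.99  0.21  0.68 -0.36]
[-1.000e-01 -9.920e+01  2.384e+02] F along case y -1.94
```

Emit:
drive_tool(rot=[[0,0,0],[0,0,0],[0,0,0],[0,0,0],[0,0,0],[0,0,0],[0,0,0],[0,0,0],[0,0,0],[0,0,0],[0,0,0],[0,0,0]], linear=[[0.2,0,0],[0.4,0,0],[0.7,0,0],[1,0,0],[1.3,0,0],[1.6,0,0],[1.9,0,0],[2.2,0,0],[2.5,0,0],[2.8,0,0],[3.1,0,0],[3.3,0,0]], jaw=[1,1,1,1,1,1,1,1,1,1,1,1])

```text
time: 21.5
position: [0.5371, -0.0977, 0.2383]
tool_rot: [-0.0, 0.806, 0.592, -0.001]
wrist_force: [0.2, -1.5, -0.0]
width: -0.0002
```

```bash
python3 n.py
```

```text
t 21.5 p [ 0.5371 -0.0977  0.2383] yang -0.3046 zax [-0.002 -0.001 -1.   ] F [ 0.21 -1.54 -0.01] M [-0.41  -0.187 -0.058] w -0.0002 q [ 0.28  0.5  -0.27  1.98  0.21  0.69 -0.43]
[ -0.4 -65.8 238.3] F along case y -1.4
```

Emit:
drive_tool(rot=[[0,0,0],[0,0,0],[0,0,0],[0,0,0],[0,0,0],[0,0,0]], linear=[[0.1,0,0],[0.2,0,0],[0.3,0,0],[0.4,0,0],[0.5,0,0],[0.6,0,0]], jaw=[1,1,1,1,1,1])

```text
time: 22.1
position: [0.5389, -0.0919, 0.2383]
tool_rot: [-0.0, 0.806, 0.592, -0.001]
wrist_force: [0.3, -2.4, 1.1]
width: 0.0003
```

```bash
python3 n.py
```

```text
t 22.1 p [ 0.5389 -0.0919  0.2383] yang -0.3047 zax [-0.002 -0.001 -1.   ] F [ 0.31 -2.35  1.14] M [-0.385 -0.134 -0.035] w 0.0003 q [ 0.27  0.5  -0.28  1.98  0.21  0.69 -0.44]
[ -0.5 -59.8 238.3] F along case y -2.14
```

Emit:
drive_tool(rot=[[0,0,0],[0,0,0],[0,0,0]], linear=[[0.1,0,0],[0.2,0,0],[0.2,0,0]], jaw=[1,1,1])

```text
time: 22.4
position: [0.5395, -0.0898, 0.2382]
tool_rot: [-0.0, 0.806, 0.592, -0.001]
wrist_force: [0.0, -0.7, 0.2]
width: -0.0001
```

```bash
python3 n.py
```

```text
t 22.4 p [ 0.5395 -0.0898  0.2382] yang -0.3044 zax [-0.002 -0.    -1.   ] F [ 0.02 -0.66  0.17] M [-0.13  -0.007  0.032] w -0.0001 q [ 0.27  0.5  -0.28  1.98  0.21  0.69 -0.44]
[ -0.6 -57.5 238.2] F along case y -0.62
```

Emit:
drive_tool(rot=[[0,0,0],[0,0,0],[0,0,0]], linear=[[0.05,0,0],[0.1,0,0],[0.1,0,0]], jaw=[1,1,1])

```text
time: 22.7
position: [0.5398, -0.0887, 0.2382]
tool_rot: [-0.0, 0.806, 0.592, -0.001]
wrist_force: [-0.0, -1.4, 1.5]
width: -0.0002
```

```bash
python3 n.py
```

```text
t 22.7 p [ 0.5398 -0.0887  0.2382] yang -0.3043 zax [-0.002 -0.    -1.   ] F [-0.01 -1.44  1.49] M [-0.326 -0.07   0.053] w -0.0002 q [ 0.27  0.5  -0.28  1.98  0.21  0.69 -0.44]
[ -0.6 -56.4 238.2] F along case y -1.37
```

Emit:
drive_tool(rot=[[0,0,0],[0,0,0],[0,0,0]], linear=[[0.05,0,0],[0.1,0,0],[0.1,0,0]], jaw=[1,1,1])

```text
time: 23.0
position: [0.5401, -0.0877, 0.2382]
tool_rot: [-0.0, 0.806, 0.592, -0.001]
wrist_force: [0.6, -2.2, 0.6]
width: -0.0004
```

```bash
python3 n.py
```

```text
t 23.0 p [ 0.5401 -0.0877  0.2382] yang -0.3043 zax [-0.002 -0.    -1.   ] F [ 0.64 -2.23  0.62] M [-0.376 -0.127 -0.02 ] w -0.0004 q [ 0.27  0.5  -0.28  1.98  0.21  0.69 -0.44]
[ -0.6 -55.4 238.2] F along case y -1.93
```

Emit:
drive_tool(rot=[[0,0,0],[0,0,0],[0,0,0]], linear=[[0.05,0,0],[0.1,0,0],[0.1,0,0]], jaw=[1,1,1])

```text
time: 23.3
position: [0.5402, -0.0875, 0.2382]
tool_rot: [-0.0, 0.806, 0.591, -0.001]
wrist_force: [-1.5, -4.7, 1.6]
width: -0.0001
```

```bash
python3 n.py; python3 - <<'E'
from h import *
for c in("scene","top"):
    im=imaging.grab_frame(c);a=im[130:330,200:440,::-1]; cv2.imwrite(f"pics/{c}8.png",cv2.resize(a,None,fx=3,fy=3,interpolation=cv2.INTER_CUBIC))
E
```

```text
t 23.3 p [ 0.5402 -0.0875  0.2382] yang -0.305 zax [-0.003 -0.001 -1.   ] F [-1.48 -4.66  1.61] M [-1.049  0.129 -0.054] w -0.0001 q [ 0.26  0.5  -0.27  1.98  0.21  0.69 -0.45]
[ -0.6 -55.1 238.2] F along case y -4.89
```

View pics/scene8.png

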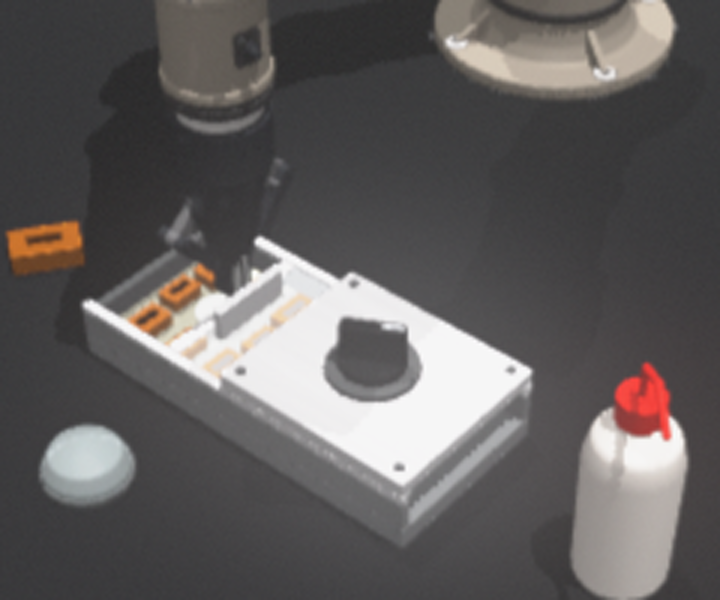

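Emit:
drive_tool(rot=[[0,0,0],[0,0,0],[0,0,0],[0,0,0],[0,0,0],[0,0,0],[0,0,0],[0,0,0],[0,0,0]], linear=[[-0.3,0,0],[-0.8,0,-0.2],[-1.5,0,-1],[-1.5,0,-4],[-1.5,0,-8],[-1.5,0,-12],[-1.5,0,-12],[-1.5,0,-12],[-1.5,0,-12]], jaw=[1,1,1,1,1,1,1,1,1])

```text
time: 24.3
position: [0.5354, -0.1018, 0.3575]
tool_rot: [-0.001, 0.806, 0.591, -0.002]
wrist_force: [-0.1, 0.3, -0.8]
width: 0.0
```

```bash
python3 n.py; python3 - <<'E'
from h import *
for c in("scene","top"):
    im=imaging.grab_frame(c);a=im[130:330,200:440,::-1]; cv2.imwrite(f"pics/{c}9.png",cv2.resize(a,None,fx=3,fy=3,interpolation=cv2.INTER_CUBIC))
for y in(-.04,-.047): print(y,((proj("scene",W([[.035,y,.077],[-.035,y,.077]]))-[200,130])*3).round())
E
```

```text
t 24.3 p [ 0.5354 -0.1018  0.3575] yang -0.3051 zax [-0.004 -0.001 -1.   ] F [-0.1   0.32 -0.81] M [-0.021  0.019  0.019] w 0.0 q [ 0.33  0.34 -0.31  1.9   0.13  0.93 -0.35]
[ -0.8 -70.2 357.5] F along case y 0.27
-0.04 [[216. 310.]
 [278. 264.]]
-0.047 [[209. 306.]
 [272. 260.]]
```

View pics/scene9.png

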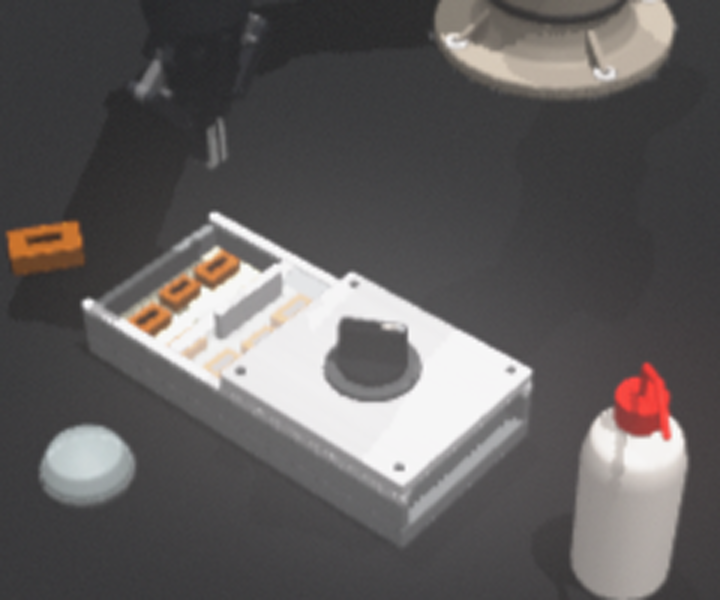

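The tab's top edge now runs from (217,315) to (281,267) in the crop. That matches the predicted fully open position at y = -40 mm, and nothing else has moved.

```bash
python3 -c "
from plant import ticket
print(ticket.sign_off())"
```

```text
the job is handed in; nothing more can be done
None
```

The case is unlocked and its cover pushed fully open; I handed the job in at about 24 s of the 72 s, and sign-off gives no verdict.

- **Knob:** I gripped the bar and turned it clockwise in small steps of 0.02–0.06 rad. It pulled ahead by about 0.3 N m at 0.94 rad from the start. The pull then faded between about 0.98 and 1.02, and the far flank pushed back by about 0.17 N m at 1.04. I turned back to about 1.00 and let go.
- **Cover:** I pushed the tab with closed fingers at about 2 N. It passed the 2.5 mm bolt point freely and slid about 85 mm to its stop. The highest wrist reading I took was about 5 N, though I only read it between moves.
- **Last checks:** The picture after backing off shows the tab where it should be when fully open. The gripper was clear of everything, with about 0 N at the wrist. By eye, the bottle, block and dome had not moved.
- **Disagreements:** While finding the case, one corner I read in the scene picture was about 9 pixels off, so I read it again. Resting torque readings carried a small offset of about -0.04 N m. Neither affected the result.

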